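# Sort two threaded spindles onto their thread gauges

## Task

Two loose brass spindles for the analyser's feet lie on the worktop, one with a coarse thread and one with a fine thread. Sort them by thread pitch: lay each spindle lengthwise on the blue gauge whose notches have the same spacing as its thread, roughly centred, with both hexagonal ends down in the gauge's end rests, and let go.

Things in the scene. Friction and masses are not known exactly. Their poses are not given: they have to be found in the camera images.
- coarse_rod: Loose brass spindle 150 mm long, 0.2 kg, COARSE thread: turns 12 mm apart. Threaded middle 80 mm long, 20 mm thick (grip here, across it); plain hexagon ends 34 mm long, 22 mm across flats; a flat lies down, so it does not roll. Origin on the axis at mid-length, 11 mm above what it lies on; local x along the spindle, both ways round are alike.
- fine_rod: Loose brass spindle, the same in size, weight, shape and axes as coarse_rod, but with the FINE thread: narrow turns 5 mm apart.
- coarse_gauge: Fixed gauge, teeth 12 mm apart: blue base 136x60x8 mm, black bar along it 12 mm wide with white teeth, tops at 25 mm. Blue end rests 50 mm either side of the middle, 10 mm thick, 41 mm high, each with a dip 20 mm wide at the bottom (27 mm up), 40 mm at the top; beside the bar is room for fingers. A seated spindle's axis is 38 mm up. Origin: base underside centre, on the worktop; x along bar, z up.
- fine_gauge: Fixed gauge with narrow white teeth 5 mm apart; otherwise the same as coarse_gauge in sizes, colours, origin and axes. Which gauge stands on which side changes.

How it is judged:
By the outcome, as a careful person would: the job done as asked, in the order asked, and still so for the second after the job is handed in, with the robot touching nothing.
It also fails if it takes over 56 s, if anything falls off the work surface, if the arm or the gripper's body presses on something with over 40 N, if the wrist force passes 120 N, or if a joint passes its speed limit or range.

## Robot

A 6-joint arm with a two-finger parallel gripper is mounted at the origin on a cart in front of the work surface, level with it; the furniture and walls round the work are solid. World frame = base frame: x ahead of the robot, y to its left, z up, the work surface at z = 0. Lengths are in m, angles in rad, forces in N, time in s.
With the tool pointing down it reaches from about 0.35 to 0.8 m from the base axis. Payload 7.3 kg.
Tool frame: the origin (TCP) lies between the finger pads; the fingertips stand 25 mm ahead of it and the grasp point (between the pads) lies 6 mm ahead of it (r.tip_extent is the distance from the TCP to the fingertips, in m); z points along the fingers, y is the line along which they close (so a half turn about z gives the same grasp; the last joint's range is limited). The gripper opens to 85 mm and grips with 20 to 120 N. Pads are 22 mm wide; open, the fingers measure 114 mm over their backs; the gripper's body (76 mm by 85 mm) begins 54 mm behind the grasp point. The pads swing forward as they close: fully open they stand 13 mm farther back than shut.
Start: joints at [-0.146, 0.342, 1.524, -0, 1.275, -0.146], TCP at [0.525, 0, 0.256] pointing down, gripper open.
Joint ranges: [-2.53, 2.53], [-0.77, 2.02], [0.04, 2.7], [-1, 4.14], [0.28, 2.66], [-3.11, 3.11]. Speed limits (rad/s): [2.57, 2.57, 3.14, 3.14, 3.14, 3.14].

## Interface

Orientations are given as a unit quaternion [x, y, z, w].
In Python, from workcell import r, command_gripper, optics gives the robot as it stands. The module is installed in compiled form; this text tells all that it offers. Calls block until the motion is done:
- r.reach(position, orientation): joint-space move of the TCP to a pose.
- r.move_straight(position, orientation=None, speed=0.15, max_force=None): straight line of the TCP; orientation=None keeps the orientation; speed is the mean speed in m/s. With max_force (N) it stops when the force on the tool has changed by that much, and returns True; else False.
- r.movej(angles): joint-space move.
- command_gripper(opening, force=None): finger opening in m; force is the grip in N (None keeps the last); returns when the fingers have stopped.
- r.hold(seconds).
- r.solve_ik(position, orientation): joint angles nearest the present ones, or None.
- r.read_state(): the state.
- optics.get_image(name): name is "scene" or "side" or "wrist"; returns (picture, depth): 384x512x3 uint8, red, green, blue; 384x512 float32, m along the optical axis (not along the pixel's ray), 0 where there is no reading.
- optics.camera_model(name): a dict with "K" (3x3 intrinsics, pixels), "R" (3x3) and "t" (3): a world point X has camera coordinates R X + t; the wrist camera has in their place "tool_from_camera" (4x4, takes a point from camera to tool coordinates, whose origin is the TCP and whose axes are the flange's). Camera axes: x right, y down, z forward; pixel columns grow to the right and rows downward; lengths in m; the calibration is good to about 2 mm. A picture is of the moment at which its call begins: read the wrist's pose just before it. camera_model takes no time and is no camera call.
A pose or a line that the arm cannot do raises r.PlanningError and nothing moves.
- r.finish_job(): hands the job in; it is judged then, once.
The state is a dict: "time_s": time; "joint_positions": joint angles; "dq": joint speeds; "tau": joint torques, N m; "eef_pos": TCP position; "eef_rot": TCP orientation; "contact_force": force on the tool from outside, world axes, zero at the start; "torque": the same for the moment, N m; "grip_width": finger opening in m; "grip_force": force on a finger pad.
Only numpy, scipy, OpenCV 4.12 (cv2) and the standard library are available. Lean on these libraries where they do the work, as an engineer would, in place of code of your own. Each camera call takes 0.05 s, during which the arm holds its last target. There are 200 camera calls.

## Working session

There is one attempt and no reset: what is moved stays moved. The work goes in short steps, each a Python script; the robot and the scene stay as the last script left them, time stands still between calls to the robot, and variables do not carry over. Pictures are saved under pics/ and viewed, at most 10 in all, crops included, and the job is handed in when it is done.

```bash
mkdir -p pics; python3 - <<'E'
from workcell import r, optics
import cv2,numpy as np
a=[]
for n in("scene","side","wrist"):
    im,d=optics.get_image(n); m=optics.camera_model(n); print(n,m)
    np.savez(f"{n}0.npz",im=im,d=d)
    cv2.imwrite(f"pics/{n}0.png",im[:,:,::-1])
print(r.read_state(), r.tip_extent)
E
```

```text
scene {'K': array([[346.75067442,   0.        , 248.67121869],
       [  0.        , 346.75067442, 190.14310521],
       [  0.        ,   0.        ,   1.        ]]), 'R': array([[-0.88865551, -0.45821834, -0.01809267],
       [-0.25098109,  0.51900825, -0.81709175],
       [ 0.38379667, -0.72157216, -0.57622368]]), 't': array([0.42584358, 0.21817769, 0.63241716])}
side {'K': array([[352.97071408,   0.        , 260.96881947],
       [  0.        , 352.97071408, 197.45150235],
       [  0.        ,   0.        ,   1.        ]]), 'R': array([[-0.95622195, -0.29264079, -0.00097564],
       [-0.19625858,  0.64375299, -0.73963819],
       [ 0.21707638, -0.70706679, -0.67300401]]), 't': array([0.48641123, 0.16005436, 0.81928966])}
wrist {'K': array([[289.30963893,   0.        , 255.31661185],
       [  0.        , 289.30963893, 192.30129299],
       [  0.        ,   0.        ,   1.        ]]), 'tool_from_camera': array([[ 3.79175894e-04, -9.58221267e-01, -2.86027727e-01,
         7.32423419e-02],
       [ 9.99999841e-01,  4.82985679e-04, -2.92388841e-04,
        -5.00209572e-04],
       [
[... 178 characters left out ...]
5, 'joint_positions': array([-1.45978525e-01,  3.42571526e-01,  1.52475620e+00,  1.92243500e-05,
        1.27544018e+00, -1.46025382e-01]), 'dq': array([-0.00142387, -0.00241866, -0.00294004, -0.00339961, -0.00138485,
        0.00036545]), 'tau': array([ 1.24654900e-03, -4.33907533e+01, -2.46148127e+01, -9.02174702e-05,
        5.71925848e-03,  3.60333468e-05]), 'eef_pos': array([5.24736242e-01, 7.76750890e-05, 2.55795463e-01]), 'eef_rot': array([ 7.07092074e-01,  7.07121243e-01, -3.43263607e-04, -4.77028743e-04]), 'contact_force': array([ 0.07027681, -0.51529132, -0.55722279]), 'torque': array([0.01855926, 0.05358879, 0.04205167]), 'grip_force': 0.0, 'grip_width': 0.08520452626614998} 0.025
```

View pics/scene0.png

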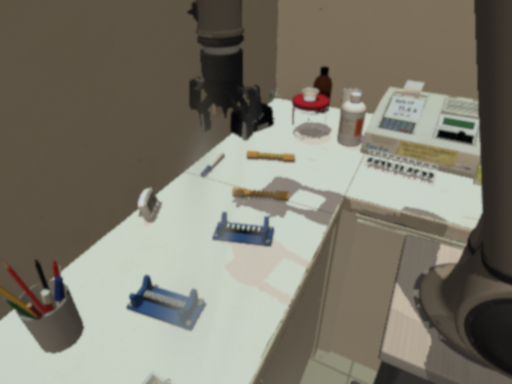

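View pics/wrist0.png

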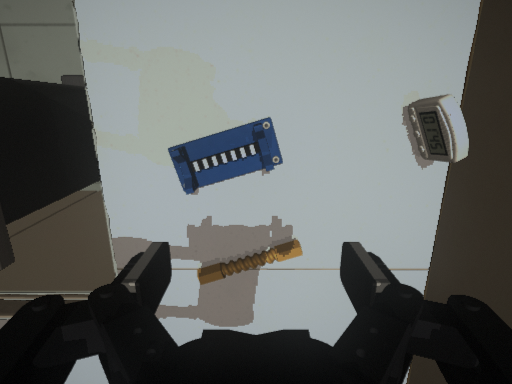

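The wrist view shows a coarse-toothed gauge at about (225,155) and a rod with about 7 turns at about (250,262), so it is probably the coarse one. The scene view shows rods at about (270,156) and (260,194), and gauges at about (244,230) and (166,302).

```bash
cat > h.py <<'E'
import numpy as np, cv2
from scipy.spatial.transform import Rotation as R
from workcell import r, command_gripper, optics
def snap(n):
    s=r.read_state(); im,d=optics.get_image(n); return im,d,s
def pose(n,s):
    m=optics.camera_model(n)
    if n=="wrist":
        T=np.eye(4);T[:3,:3]=R.from_quat(s["eef_rot"]).as_matrix();T[:3,3]=s["eef_pos"]
        return m["K"],T@m["tool_from_camera"]
    T=np.eye(4);T[:3,:3]=m["R"];T[:3,3]=m["t"];return m["K"],np.linalg.inv(T)
def cloud(K,T,uv,d):
    ray=np.c_[uv,np.ones(len(uv))]@np.linalg.inv(K).T
    return (ray*d[:,None])@T[:3,:3].T+T[:3,3]
def onplane(K,T,uv,z):
    ray=np.c_[uv,np.ones(len(uv))]@np.linalg.inv(K).T@T[:3,:3].T
    return T[:3,3]+ray*((z-T[2,3])/ray[:,2])[:,None]
def find(n,im,d,s,kind,minpx=80):
    """list of (centre xy, long axis angle, sizes, z stats, pixel centre)"""
    K,T=pose(n,s); h=cv2.cvtColor(im,cv2.COLOR_RGB2HSV)
    if kind=="rod": m=cv2.inRange(h,(10,120,50),(28,255,255)); k=5
    else: m=cv2.inRange(h,(100,110,40),(125,255,255)); k=9
    mc=cv2.morphologyEx(m,cv2.MORPH_CLOSE,np.ones((k,k)))
    N,l,st,c=cv2.connectedComponentsWithStats(mc); out=[]
    for i in range(1,N):
        if st[i,4]<minpx: continue
        v,u=np.nonzero((l==i)&(m>0)&(d>0)); uv=np.c_[u,v].astype(float)
        if len(uv)<20: continue
        P=cloud(K,T,uv,d[v,u]); z=P[:,2]
        if z.min()<-.05 or np.median(z)>.08: continue
        if kind=="rod": Q=onplane(K,T,uv,.016)
        else:
            b=z<.016
            if b.sum()<20: continue
            Q=onplane(K,T,uv[b],.008)
        (cx,cy),(w,hh),a=cv2.minAreaRect((Q[:,:2]*1000).astype(np.float32))
        if hh>w: w,hh,a=hh,w,a+90
        a=(np.deg2rad(a)+np.pi/2)%np.pi-np.pi/2
        out.append((np.round([cx/1000,cy/1000],4),round(a,3),(round(w),round(hh)),np.round(np.percentile(z,[5,50,95]),3),c[i].round()))
    return out
def q(yaw):  # tool down, tool y axis = world (−sin,cos)(yaw)+90: fingers close across an axis at angle yaw
    x=np.array([np.cos(yaw),np.sin(yaw),0]); zz=np.array([0,0,-1.])
    return R.from_matrix(np.c_[x,np.cross(zz,x),zz]).as_quat()
def qn(a):   # yaw (mod pi) giving the smaller last-joint travel: tool x nearest... start tool x is +y
    b=[a,a+np.pi]; return q(min(b,key=lambda t:abs((t-np.pi/2+np.pi)%(2*np.pi)-np.pi)))
E
python3 - <<'E'
from h import *
s=dict(eef_pos=np.array([5.24736242e-01,7.767e-05,2.55795e-01]),eef_rot=np.array([7.07092074e-01,7.07121243e-01,-3.43263607e-04,-4.77028743e-04]))
print(R.from_quat(s["eef_rot"]).as_matrix().round(2))
for n in("scene","side","wrist"):
    f=np.load(n+"0.npz")
    for k in("rod","gauge"):
        for o in find(n,f["im"],f["d"],s,k): print(n,k,*o)
w=np.load("wrist0.npz")["im"]; sd=np.load("side0.npz")["im"]
cv2.imwrite("pics/c1.png",np.vstack([cv2.resize(w[100:300,150:330],(540,600))[:300,:,::-1],cv2.resize(w[230:300,180:320],(540,270))[:,:,::-1]]))
E
```

```text
[[-0.  1. -0.]
 [ 1.  0.  0.]
 [ 0. -0. -1.]]
scene rod [ 0.5728 -0.324 ] 0.284 (142, 34) [0.009 0.015 0.021] [270. 156.]
scene rod [ 0.5037 -0.1339] 0.327 (124, 29) [0.011 0.016 0.021] [266. 194.]
scene gauge [0.4807 0.0293] 0.224 (46, 29) [0.006 0.007 0.009] [242. 237.]
scene gauge [0.5531 0.2588] 0.128 (63, 55) [0.006 0.008 0.037] [145. 301.]
side rod [ 0.1319 -0.5463] -0.007 (166, 89) [0.037 0.061 0.077] [409. 131.]
side rod [-0.0365 -0.5059] 1.538 (109, 82) [0.018 0.032 0.045] [466. 148.]
side rod [ 0.5731 -0.33  ] 0.296 (143, 35) [0.009 0.017 0.022] [271. 144.]
side rod [ 0.5129 -0.1342] 0.334 (145, 32) [0.008 0.017 0.022] [273. 184.]
side gauge [0.4847 0.0138] 0.296 (132, 57) [0.006 0.008 0.039] [268. 223.]
side gauge [0.5209 0.2532] 0.132 (134, 60) [0.006 0.008 0.039] [221. 299.]
wrist rod [ 0.5135 -0.1349] 0.322 (150, 24) [0.014 0.02  0.023] [246. 263.]
wrist gauge [0.4854 0.0133] 0.29 (134, 59) [0.007 0.009 0.04 ] [227. 154.]
```

View pics/side0.png

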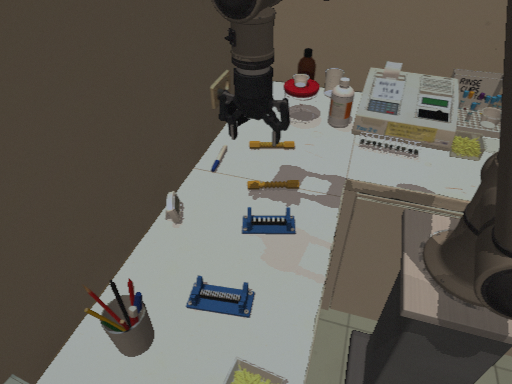

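View pics/c1.png

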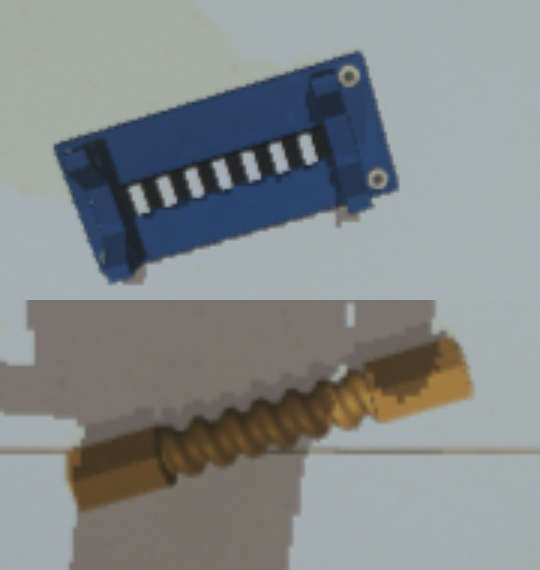

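The crop shows 7 wide teeth and about 7 coarse turns, so the near rod and the near gauge are both coarse. The side view shows fine teeth at (221,297). The wrist and side estimates agree to about 1 mm, so I'll do the coarse pair now.

```bash
cat >> h.py <<'E'
def pick(c,a):
    o=qn(a); command_gripper(.055)
    r.reach([*c,.11],o)
    hit=r.move_straight([*c,.029],speed=.1,max_force=15)
    command_gripper(0,force=50)
    s=r.read_state(); print("pick hit",hit,s["eef_pos"].round(4),s["grip_width"],s["grip_force"])
    r.move_straight([*c,.13],speed=.15)
    s=r.read_state(); print("lift",s["grip_width"],s["contact_force"].round(1),s["time_s"])
def place(c,a,z=.056):
    o=qn(a); r.reach([*c,.13],o)
    r.move_straight([*c,.075],speed=.15)
    hit=r.move_straight([*c,z],speed=.05,max_force=8)
    s=r.read_state(); print("place hit",hit,s["eef_pos"].round(4),s["contact_force"].round(1))
    command_gripper(.045)
    r.move_straight([*c,.15],speed=.15); print(r.read_state()["time_s"])
E
python3 - <<'E'
from h import *
pick([.5135,-.1347],.325)
im,d,s=snap("wrist"); cv2.imwrite("pics/lift1.png",im[:,:,::-1])
E
```

```text
pick hit False [ 0.514  -0.1349  0.0298] 0.017961284295457666 48.943161964416504
lift 0.017601418845345593 [ 0.8 -0.  -1.7] 3.7
```

View pics/lift1.png

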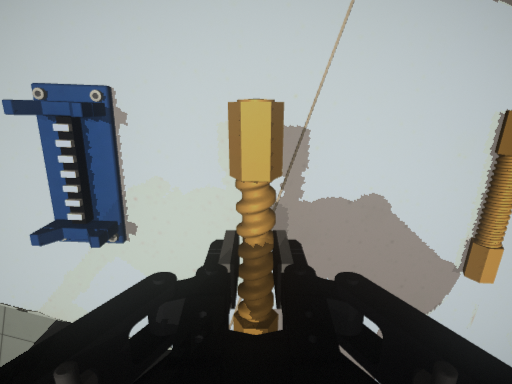

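The rod is held straight and about centred (axis at column 256), with a flat facing up. The rod at the right edge (490,200) has the fine thread. Next I'll place this one, then look at the result and at the fine rod.

```bash
python3 - <<'E'
from h import *
place([.4854,.0135],.291)
r.reach([.4854,-.07,.25],q(np.pi/2)); 
im,d,s=snap("wrist"); 
for o in find("wrist",im,d,s,"rod"): print(*o)
A=im
r.reach([.573,-.245,.25],q(np.pi/2-.3)); command_gripper(.055)
im,d,s=snap("wrist"); 
for o in find("wrist",im,d,s,"rod"): print(*o)
for o in find("side",*snap("side"),"rod"): print("side",*o)
cv2.imwrite("pics/two.png",np.vstack([A[:250],im[:250]])[:,:,::-1])
print(r.read_state()["time_s"])
E
```

```text
place hit True [0.4856 0.0134 0.0567] [-1.1  0.7  6.2]
6.475
[0.4857 0.015 ] 0.291 (163, 26) [0.041 0.047 0.05 ] [259.  94.]
[ 0.5729 -0.3312] 0.29 (150, 23) [0.014 0.02  0.023] [279. 228.]
side [ 0.1636 -0.5461] -0.019 (103, 88) [0.036 0.06  0.076] [400. 129.]
side [ 0.5731 -0.33  ] 0.296 (143, 35) [0.008 0.017 0.022] [271. 144.]
side [ 0.492  -0.0092] 0.296 (153, 29) [0.037 0.045 0.05 ] [268. 215.]
8.9833
```

View pics/two.png

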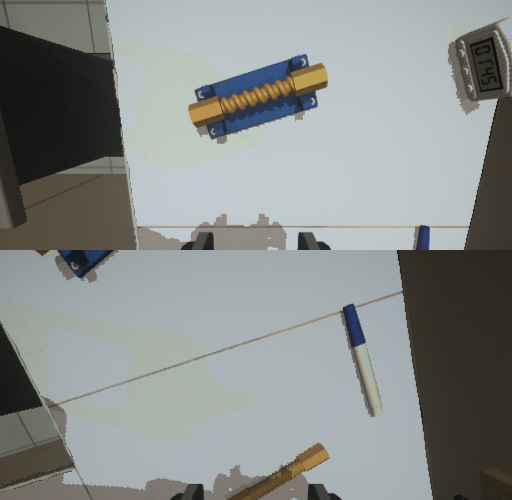

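The coarse spindle is seated on the coarse gauge at (258,92), with its top at 49–50 mm as expected. The fine rod is at (0.573,-0.331). I'll measure the fine gauge from near with the hand empty, then pick and place.

```bash
python3 - <<'E'
from h import *
r.reach([.5209,.19,.25],q(np.pi/2))
im,d,s=snap("wrist"); cv2.imwrite("pics/g2.png",im[:,:,::-1])
g=[o for o in find("wrist",im,d,s,"gauge") if np.hypot(*(o[0]-[.5209,.2532]))<.02]
print(g)
if g and 130<=g[0][2][0]<=140 and 56<=g[0][2][1]<=64:
    r.reach([.573,-.245,.25],q(np.pi/2-.3))
    pick([.5730,-.331],.292)
    im,d,s=snap("wrist"); cv2.imwrite("pics/lift2.png",im[:,:,::-1])
E
python3 -c "
import cv2,numpy as np
cv2.imwrite('pics/v.png',np.hstack([cv2.resize(cv2.imread('pics/'+n),(400,300)) for n in('g2.png','lift2.png')]))"
```

```text
[(array([0.5217, 0.2531]), np.float64(0.127), (134, 59), array([0.007, 0.009, 0.04 ]), array([257., 113.]))]
pick hit False [ 0.5735 -0.3314  0.03  ] 0.01774887016789694 49.22889053821564
lift 0.017741821292300144 [ 0.2 -0.6 -2.3] 15.5083
```

View pics/v.png

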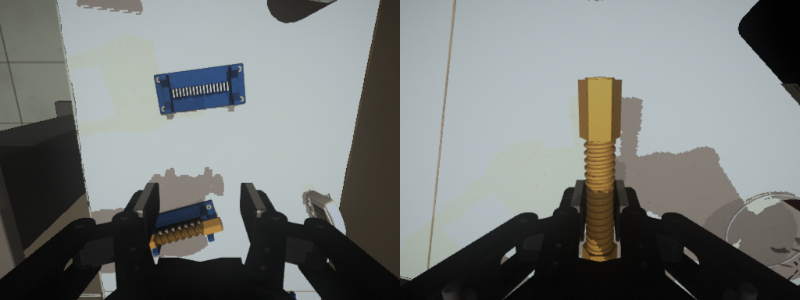

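The fine gauge at (200,90) in the left half has narrow teeth. On the right, the fine spindle is held straight. Next I'll carry it across high and place it.

```bash
python3 - <<'E'
from h import *
r.move_straight([.573,-.331,.2],speed=.2)
r.reach([.5215,.2531,.2],qn(.128))
place([.5215,.2531],.128)
r.reach([.5209,.17,.25],q(np.pi/2))
im,d,s=snap("wrist")
for o in find("wrist",im,d,s,"rod"): print(*o)
im2,d2,s2=snap("side")
for o in find("side",im2,d2,s2,"rod"): print("side",*o)
v=np.vstack([im[:300],np.hstack([cv2.resize(im2[180:330,150:350],(400,300)),cv2.resize(im[50:170,230:275],(112,300))])])
cv2.imwrite("pics/end.png",v[:,:,::-1]); print(r.read_state()["time_s"])
E
```

```text
place hit True [0.5217 0.2532 0.0569] [ 0.2 -0.8  5.4]
20.625
[0.5219 0.2546] 0.128 (163, 26) [0.042 0.047 0.05 ] [259.  95.]
[0.5029 0.0039] 0.283 (118, 28) [0.04  0.046 0.05 ] [248. 283.]
side [ 0.1319 -0.5469] -0.011 (166, 88) [0.037 0.062 0.078] [409. 130.]
side [-0.0361 -0.5063] 1.522 (109, 80) [0.019 0.032 0.047] [466. 147.]
side [ 0.492  -0.0092] 0.296 (153, 29) [0.036 0.045 0.05 ] [268. 215.]
side [0.53   0.2398] 0.131 (157, 27) [0.038 0.046 0.05 ] [219. 291.]
22.1417
```

View pics/end.png

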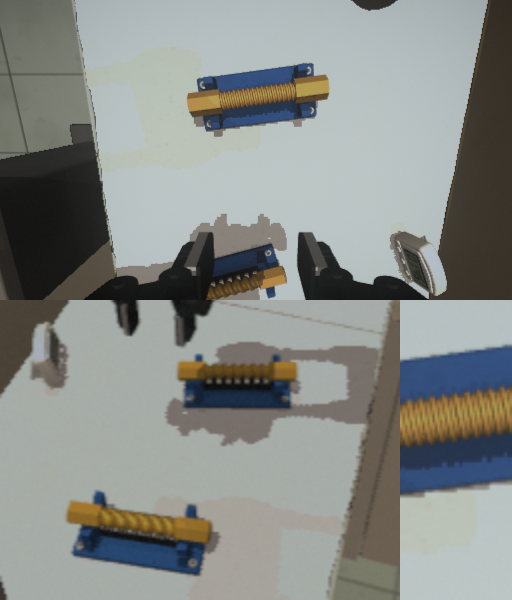

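Both spindles are seated in their rests and centred, with tops at 49–50 mm. The fine one is at (258,95) and the coarse one is at the lower edge of the picture.

```bash
python3 -c "
from workcell import r
r.hold(.3); print(r.finish_job())"
```

```text
the job is handed in; nothing more can be done
None
```

The coarse spindle is seated and centred on the coarse gauge and the fine spindle on the fine gauge, both released, and the job was handed in at about 22.5 s on the robot's clock.

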